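# Tick off the refill pins on the pill-bottle carousel

### The job

The refills for the three slim pill bottles on the carousel have been ordered, so tick them off in the order of the list: with a fingertip, gently press the pop-up pin in the cap all the way down on the shortest slim bottle first, then on the tallest slim bottle, then on the slim bottle of middle height. Leave the pins of the two wide bottles up. Do not lift, tip or push any bottle out of its place, do not turn the carousel, and leave the organizer, coaster and flashlight where they are.

Things in the scene. Friction and masses are not known exactly. Their poses are not given: they have to be found in the camera images.
- short_bottle: Loose, empty, upright amber pill bottle (about 40 g) with a white ribbed cap: the SHORTEST of the three slim bottles: 38 mm diameter, 60 mm tall to the top of the cap (pin top 72 mm above the bottle foot). Origin at the centre of its underside, z up along its axis.
- short_pin_top (a point): Centre of the top face of the grey round pin (20 mm diameter) in the middle of that bottle's cap; it moves with the pin. Up, it stands 12 mm above the cap; fully down, 4 mm.
- short_pin (a joint): How far that pin is pressed down, m: 0 = up (start), 0.008 = fully down against its stop. It slides straight down against about 2.5 N of friction, has no spring, and stays where it is left.
- tall_bottle: Loose, empty, upright amber pill bottle (about 40 g) with a white ribbed cap: the TALLEST of the three slim bottles: 38 mm diameter, 104 mm to the top of the cap (pin top 116 mm above the bottle foot). Origin at the centre of its underside, z up along its axis.
- tall_pin_top (a point): Centre of the top face of the grey round pin (20 mm diameter) in the middle of that bottle's cap; it moves with the pin. Up, it stands 12 mm above the cap; fully down, 4 mm.
- tall_pin (a joint): How far that pin is pressed down, m: 0 = up (start), 0.008 = fully down against its stop. It slides straight down against about 2.5 N of friction, has no spring, and stays where it is left.
- middle_bottle: Loose, empty, upright amber pill bottle (about 40 g) with a white ribbed cap: the MIDDLE-HEIGHT one of the three slim bottles: 38 mm diameter, 82 mm to the top of the cap (pin top 94 mm above the bottle foot). Origin at the centre of its underside, z up along its axis.
- middle_pin_top (a point): Centre of the top face of the grey round pin (20 mm diameter) in the middle of that bottle's cap; it moves with the pin. Up, it stands 12 mm above the cap; fully down, 4 mm.
- middle_pin (a joint): How far that pin is pressed down, m: 0 = up (start), 0.008 = fully down against its stop. It slides straight down against about 2.5 N of friction, has no spring, and stays where it is left.
- wide_a_bottle: Loose, empty, upright amber pill bottle (about 40 g) with a white ribbed cap: one of the two equal WIDE bottles: 58 mm diameter, 72 mm to the top of the cap (pin top 84 mm above the bottle foot); to be left alone. Origin at the centre of its underside, z up along its axis.
- wide_a_pin_top (a point): Centre of the top face of the grey round pin (20 mm diameter) in the middle of that bottle's cap; it moves with the pin. Up, it stands 12 mm above the cap; fully down, 4 mm.
- wide_a_pin (a joint): How far that pin is pressed down, m: 0 = up (start), 0.008 = fully down against its stop. It slides straight down against about 2.5 N of friction, has no spring, and stays where it is left.
- wide_b_bottle: Loose, empty, upright amber pill bottle (about 40 g) with a white ribbed cap: the other WIDE bottle, same as the first: 58 mm diameter, 72 mm to the top of the cap; to be left alone. Origin at the centre of its underside, z up along its axis.
- wide_b_pin_top (a point): Centre of the top face of the grey round pin (20 mm diameter) in the middle of that bottle's cap; it moves with the pin. Up, it stands 12 mm above the cap; fully down, 4 mm.
- wide_b_pin (a joint): How far that pin is pressed down, m: 0 = up (start), 0.008 = fully down against its stop. It slides straight down against about 2.5 N of friction, has no spring, and stays where it is left.
- tray (a joint): Turn of the carousel's round wooden tray (272 mm diameter, rim top 46 mm above the table, inner floor 35 mm above the table) about its vertical axis, rad; 0 at the start. It can turn against slight friction. The five bottles stand on it in a ring about 88 mm from its centre, about 100 mm apart, in any order.
- carousel: The carousel's round black foot, fixed on the table. Origin on the table at the tray's axis.
- organizer: Clear acrylic seven-day pill organizer, 196 x 56 x 29 mm, loose, beside the carousel; origin at the centre of its underside, x along its length.
- coaster: Round wooden coaster, 96 mm diameter, 9 mm thick, loose, on the other side of the carousel; origin at the centre of its underside.
- flashlight: Silver aluminium flashlight standing head down on the coaster, 42 mm diameter head, 126 mm tall; origin at the centre of its underside, z up.

How it is judged:
By the outcome, as a careful person would: the job done as asked, in the order asked, and still so for the second after the job is handed in, with the robot touching nothing.
It also fails if it takes over 64 s, if anything falls off the work surface, if the arm or the gripper's body presses on something with over 40 N, if the wrist force passes 120 N, or if a joint passes its speed limit or range.

### The arm

A 6-joint arm with a two-finger parallel gripper is mounted at the origin on the work surface. World frame = base frame: x ahead of the robot, y to its left, z up, the work surface at z = 0. Lengths are in m, angles in rad, forces in N, time in s.
With the tool pointing down it reaches from about 0.25 to 0.775 m from the base axis. Payload 8.9 kg.
Tool frame: the origin (TCP) lies between the finger pads; the fingertips stand 8 mm ahead of it and the grasp point (between the pads) lies 11 mm behind it; z points along the fingers, y is the line along which they close (so a half turn about z gives the same grasp; the last joint's range is limited). The gripper opens to 85 mm and grips with 20 to 120 N. Pads are 22 mm wide; open, the fingers measure 114 mm over their backs; the gripper's body (76 mm by 85 mm) begins 54 mm behind the grasp point. The pads swing forward as they close: fully open they stand 13 mm farther back than shut.
Start: joints at [1.116, 0.291, -0.153, 1.127, 0, 1.431], TCP at [0.163, 0.499, 0.239] pointing down, gripper open.
Joint ranges: [-2.52, 2.52], [-0.91, 1.74], [-1.3, 1.37], [-1.96, 2.02], [-1.52, 1.47], [-3.14, 3.14]. Speed limits (rad/s): [2.22, 2.22, 2.79, 3.14, 3.14, 3.14].

### API

Orientations are given as a unit quaternion [w, x, y, z].
In Python, from cell import env, read_camera gives the robot as it stands.
- The arm moves only by the tool carry_out, never from a script. Its argument "deltas" is a list of rows, each a list of 3 entries, a list of its own where there are three numbers: the closure, from -1 (fully open) to 1 (shut), then the shift along the tool's x, y, z in m, then the turn about the tool's z in rad. In form: [[grip, [dx, dy, dz], twist], ...]. A call has 1 to 5 rows; each row shifts and turns the commanded pose from where the row before left it, along the tool's axes as they then stand; what a row does not reach is not made up. A row lasts 1/12 s, in which the tool goes at most 41.7 mm and 7.16 degrees, less where a joint would pass 70% of its speed; a pose out of reach is approached as far as the arm can. A call is refused whole if a number of a shift passes 0.0417 or a number of a turn 0.125, either way. A call with a gripper value outside its range is refused whole. The fingers move at their own pace and stop on an object; "grip_force" is the grip in N (left out, the last holds). Time passes only in rows, so rows that do not move let the fingers close. It gives the time, the measured TCP pose, the force, the opening and the grip force at its end, in the units of the state.
- env.read_state(): the state, without advancing time (a new reading comes with each control period).
- read_camera(name): name is "scene" or "top" or "wrist"; returns a dict with "pixels" (400x640x3 uint8, red, green, blue), "range_z" (400x640 float32, m along the optical axis (not along the pixel's ray), 0 where there is no reading), "mtx" (3x3 intrinsics, pixels), "rvec" (rotation vector, rad) and "tvec" (3), from world to camera coordinates, as OpenCV has them; the wrist camera has in their place "tool_from_camera" (4x4, takes a point from camera to tool coordinates, whose origin is the TCP and whose axes are the flange's). Camera axes: x right, y down, z forward; pixel columns grow to the right and rows downward; lengths in m; the calibration is good to about 2 mm. A picture is of the moment at which its call begins: read the wrist's pose just before it.
- env.close_job(): hands the job in; it is judged then, once.
The state is a dict: "time_s": time; "joint_positions": joint angles; "joint_vel": joint speeds; "tau": joint torques, N m; "tcp_pos": TCP position; "tcp_rot": TCP orientation; "contact_force": force on the tool from outside, world axes, zero at the start; "wrist_torque": the same for the moment, N m; "finger_gap": finger opening in m; "gripper_force": force on a finger pad.
Only numpy, scipy, OpenCV 4.12 (cv2) and the standard library are available. Lean on these libraries where they do the work, as an engineer would, in place of code of your own. Each camera call takes 0.05 s, during which the arm holds its last target. There are 200 camera calls.

## Working session

There is one attempt and no reset: what is moved stays moved. The work goes in short steps, Python scripts to look and compute and a tool call to move; the robot and the scene stay as the last step left them, time stands still between calls to the robot, and variables do not carry over. Pictures are saved under pics/ and viewed, at most 10 in all, crops included, and the job is handed in when it is done.

Besides the shell and the picture viewer there is one more tool, called after ">>>" in YAML: its name, and indented under it one key for each argument. carry_out: Moves the arm, as the interface text tells. Its arguments: {"type":"object","properties":{"deltas":{"type":"array"},"grip_force":{"type":"number"}},"required":["deltas"]}

```bash
mkdir -p pics
python3 - <<'E'
from cell import env, read_camera
import cv2,numpy as np
s=env.read_state()
print({k:np.round(v,4) for k,v in s.items()})
for n in("top","scene"):
    c=read_camera(n); cv2.imwrite(f"pics/{n}.png",c["pixels"][...,::-1]); np.savez(f"{n}.npz",**c)
E
```

```text
{'time_s': np.float64(0.0), 'joint_positions': array([ 1.1157,  0.2913, -0.1541,  1.1267,  0.    ,  1.4315]), 'joint_vel': array([-0.0002, -0.0002,  0.0005,  0.0008, -0.002 ,  0.0008]), 'tau': array([ 0.00000e+00, -5.37147e+01,  3.31370e+01,  1.59000e-02,
       -2.00000e-04, -0.00000e+00]), 'tcp_pos': array([0.1628, 0.4986, 0.2387]), 'tcp_rot': array([-2.000e-04,  1.572e-01,  9.876e-01, -6.000e-04]), 'contact_force': array([0.0631, 0.6753, 0.1419]), 'wrist_torque': array([-0.0287, -0.0116,  0.0349]), 'gripper_force': np.float64(0.0), 'finger_gap': np.float64(0.0851)}
```

View pics/top.png

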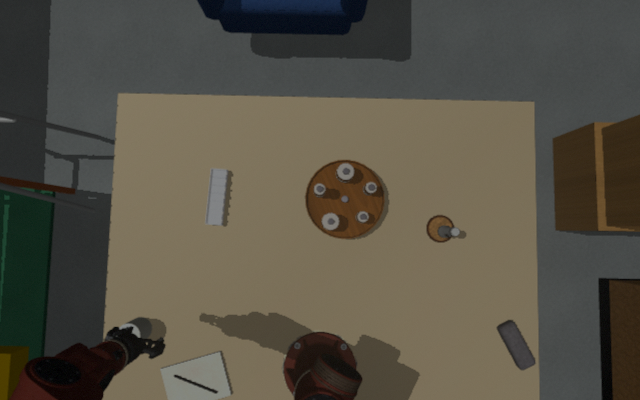

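View pics/scene.png

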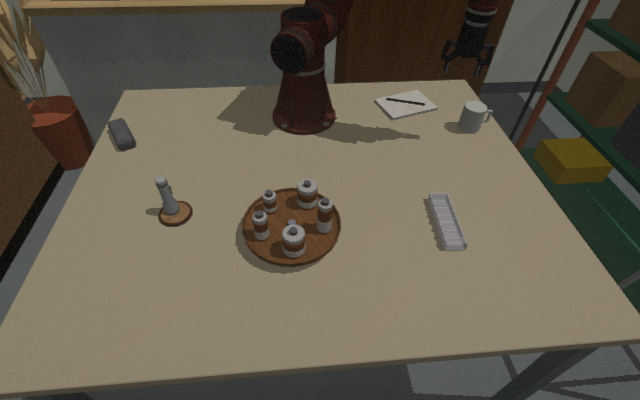

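The top view shows wide bottles at about (345,171) and (330,221), and slim ones at (320,189), (371,188) and (363,217). In the scene view the slim ones are at (325,215), (261,225) and (270,202). Next I'll get heights from the depth.

```bash
cat > h.py <<'E'
import numpy as np,cv2
def world(c):
    z=c["range_z"];K=c["mtx"];v,u=np.mgrid[:z.shape[0],:z.shape[1]]
    p=np.dstack([(u-K[0,2])/K[0,0]*z,(v-K[1,2])/K[1,1]*z,z])
    R=cv2.Rodrigues(c["rvec"])[0]
    return (p-c["tvec"].ravel())@R
E
python3 - <<'E'
import numpy as np,cv2
from h import world
c=dict(np.load("top.npz"));P=world(c)
for n,(u,v) in dict(s1=(320,189),s2=(371,188),s3=(363,217),w1=(345,171),w2=(330,221),hub=(344,199),flash=(455,232)).items():
    q=P[v-10:v+11,u-10:u+11].reshape(-1,3)
    zt=np.sort(q[:,2])[-4]; m=q[q[:,2]>zt-.006]
    print(n,P[v,u].round(4),"top",zt.round(4),len(m),m.mean(0).round(4))
print(P[300,450],P[195,217])
im=cv2.imread("pics/top.png")[150:250,290:400];cv2.imwrite("pics/c.png",cv2.resize(im,None,fx=6,fy=6,interpolation=cv2.INTER_CUBIC)[:600])
c2=dict(np.load("scene.npz"));print(c2["mtx"][0,0],c["mtx"][0,0])
E
```

```text
s1 [0.5996 0.013  0.1534] top 0.1541 30 [0.5965 0.0176 0.1937]
s2 [ 0.6086 -0.1504  0.1306] top 0.1353 16 [ 0.5853 -0.1174  0.3722]
s3 [ 0.5158 -0.128   0.1125] top 0.1107 29 [ 0.5176 -0.1271  0.1075]
w1 [ 0.6628 -0.0666  0.1235] top 0.1235 22 [ 0.6553 -0.0635  0.1792]
w2 [ 0.5004 -0.0215  0.1163] top 0.1222 25 [ 0.4986 -0.0204  0.1196]
hub [ 0.5776 -0.0696  0.0486] top 0.0509 28 [ 0.5673 -0.0603  0.1941]
flash [ 0.4739 -0.4178  0.1335] top 0.1382 48 [ 0.4751 -0.4066  0.162 ]
[ 2.39159650e-01 -4.44889791e-01  2.32437148e-04] [0.58303068 0.36701612 0.03402493]
366.8207074831616 402.67556184465076
```

View pics/c.png

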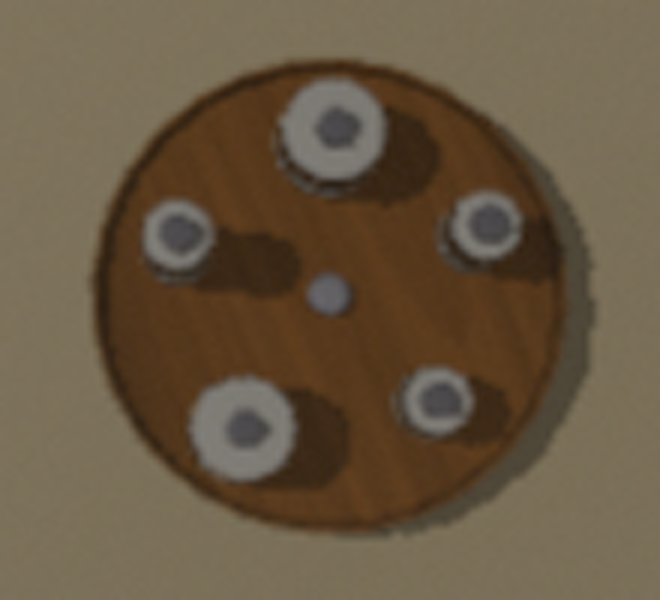

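Heights fit: (320,189) is the tall bottle (0.153 expected 0.151), (371,188) the middle one (0.131 vs 0.129), and (363,217) the short one (0.11 vs 0.107). I'll cast the pin-centre pixels onto the known heights.

```bash
cat >> h.py <<'E'
def onplane(c,uv,h):
    R=cv2.Rodrigues(c["rvec"])[0];o=-R.T@c["tvec"].ravel()
    d=R.T@np.linalg.inv(c["mtx"])@np.r_[uv,1]
    return o+d*(h-o[2])/d[2]
def delta(s,target):
    w,x,y,z=s["tcp_rot"]
    from scipy.spatial.transform import Rotation as Ro
    return Ro.from_quat([x,y,z,w]).inv().apply(np.array(target)-s["tcp_pos"])
E
python3 - <<'E'
from h import *
from cell import env
c=dict(np.load("top.npz"));s=env.read_state()
for n,x,y,h in(("short",440,401,.107),("tall",181,234,.151),("mid",491,225,.129),("wa",338,129,.119),("wb",247,430,.119),("hub",330,294,.049)):
    p=onplane(c,((x+.5)/6-.5+290,(y+.5)/6-.5+150),h);print(n,p.round(4),delta(s,[*p[:2],.24]).round(4), "r")
E
```

```text
short [ 0.5178 -0.1283  0.107 ] [-0.5321 -0.4858 -0.0007] r
tall [0.6012 0.0139 0.151 ] [-0.5672 -0.3247 -0.0009] r
mid [ 0.6118 -0.1519  0.129 ] [-0.6288 -0.479  -0.0007] r
wa [ 0.6632 -0.0699  0.119 ] [-0.6522 -0.385  -0.0009] r
wb [ 0.4996 -0.0238  0.119 ] [-0.4824 -0.3921 -0.0008] r
hub [ 0.579  -0.0716  0.049 ] [-0.5727 -0.4128 -0.0008] r
```

>>> carry_out:
  deltas:
    - [1, [-0.029, -0.027, 0], 0]
    - [1, [-0.029, -0.027, 0], 0]
    - [1, [-0.029, -0.027, 0], 0]
    - [1, [-0.029, -0.027, 0], 0]
    - [1, [-0.029, -0.027, 0], 0]
  grip_force: 20

```text
time_s: 0.52
tcp_pos: [0.2591, 0.324, 0.239]
tcp_rot: [-0.0, 0.157, 0.988, -0.0]
contact_force: [1.1, 0.9, 1.0]
finger_gap: 0.0252
gripper_force: 0.0
```

>>> carry_out:
  deltas:
    - [1, [-0.029, -0.027, 0], 0]
    - [1, [-0.029, -0.027, 0], 0]
    - [1, [-0.029, -0.027, 0], 0]
    - [1, [-0.029, -0.027, 0], 0]
    - [1, [-0.029, -0.027, 0], 0]

```text
time_s: 0.93
tcp_pos: [0.3551, 0.1505, 0.2393]
tcp_rot: [0.0, 0.157, 0.988, 0.0]
contact_force: [0.6, 0.9, 0.5]
finger_gap: 0.0
gripper_force: 0.0
```

>>> carry_out:
  deltas:
    - [1, [-0.029, -0.027, 0], 0]
    - [1, [-0.029, -0.027, 0], 0]
    - [1, [-0.029, -0.027, 0], 0]
    - [1, [-0.029, -0.027, 0], 0]
    - [1, [-0.02, -0.02, 0], 0]

```text
time_s: 1.35
tcp_pos: [0.4455, -0.0145, 0.2391]
tcp_rot: [0.0, 0.158, 0.987, -0.0]
contact_force: [0.2, 0.8, -0.3]
finger_gap: -0.0001
gripper_force: 0.0
```

>>> carry_out:
  deltas:
    - [1, [-0.025, -0.025, 0], 0]
    - [1, [-0.025, -0.025, 0], 0]
    - [1, [0, 0, 0], 0]
    - [1, [0, 0, 0], 0]

```text
time_s: 1.68
tcp_pos: [0.4766, -0.0761, 0.2387]
tcp_rot: [-0.001, 0.159, 0.987, 0.0]
contact_force: [-0.5, 0.9, -0.5]
finger_gap: -0.0002
gripper_force: 0.0
```

Run:
```python
from h import *
from cell import env,read_camera
s=env.read_state();c=read_camera("wrist");np.savez("w1.npz",tcp=s["tcp_pos"],rot=s["tcp_rot"],**c)
cv2.imwrite("pics/w1.png",c["pixels"][...,::-1])
print(s["time_s"],s["tcp_pos"],s["finger_gap"],s["contact_force"],c["tool_from_camera"].round(3))
```

```text
1.6833 [ 0.47655466 -0.07608737  0.23866096] -0.00020503170085125276 [-0.45995728  0.8576842  -0.53702391] [[ 0.001 -0.945 -0.327  0.085]
 [ 1.     0.001  0.     0.   ]
 [ 0.    -0.327  0.945 -0.134]
 [ 0.     0.     0.     1.   ]]
```

View pics/w1.png

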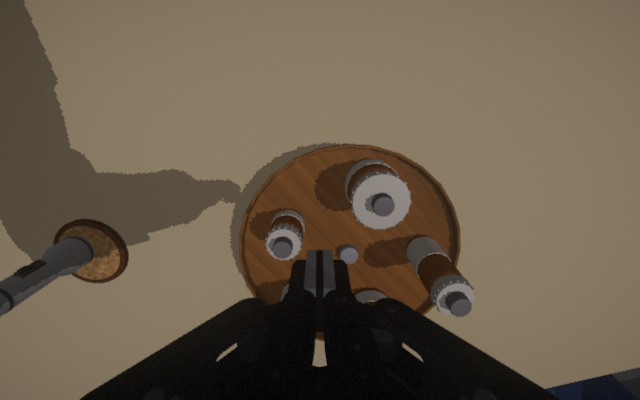

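The wrist view shows the short pin at about (282,247), the tall pin at (459,303) and the wide pin at (382,204). The middle pin is hidden behind the fingers. I'll cast these onto their heights.

```bash
cat >> h.py <<'E'
def wplane(c,tcp,rot,uv,h):
    from scipy.spatial.transform import Rotation as Ro
    w,x,y,z=rot;R=Ro.from_quat([x,y,z,w]).as_matrix();T=c["tool_from_camera"]
    o=tcp+R@T[:3,3];d=R@T[:3,:3]@np.linalg.inv(c["mtx"])@np.r_[uv,1]
    return o+d*(h-o[2])/d[2]
E
python3 - <<'E'
from h import *
from cell import env
c=dict(np.load("w1.npz"));s=env.read_state()
for n,uv,h in(("short",(282,247),.107),("tall",(459,303),.151),("wide",(382,204),.119)):
    p=wplane(c,c["tcp"],c["rot"],uv,h);print(n,p.round(4))
print(delta(s,[.5178,-.1283,.16]))
E
```

```text
short [ 0.5149 -0.127   0.107 ]
tall [0.5955 0.0148 0.151 ]
wide [ 0.4974 -0.0235  0.119 ]
[-0.05647584 -0.03764038  0.07866455]
```

>>> carry_out:
  deltas:
    - [1, [-0.028, -0.019, 0], 0]
    - [1, [-0.0275, -0.0185, 0], 0]
    - [1, [0, 0, 0.03], 0]
    - [1, [0, 0, 0.03], 0]
    - [1, [0, 0, 0.03], 0]

```text
time_s: 2.15
tcp_pos: [0.5175, -0.1267, 0.1485]
tcp_rot: [0.0, 0.157, 0.988, 0.0]
contact_force: [0.1, -0.6, -0.2]
finger_gap: 0.0002
gripper_force: 0.0
```

>>> carry_out:
  deltas:
    - [1, [0, 0, 0.01], 0]
    - [1, [0, 0, 0], 0]
    - [1, [0, 0, 0], 0]
    - [1, [0, 0, 0], 0]

```text
time_s: 2.48
tcp_pos: [0.5185, -0.1275, 0.1412]
tcp_rot: [0.001, 0.157, 0.988, -0.0]
contact_force: [0.1, 0.6, -0.8]
finger_gap: 0.0001
gripper_force: 0.0
```

Run:
```python
from h import *
from cell import env,read_camera
s=env.read_state();c=read_camera("wrist");np.savez("w2.npz",tcp=s["tcp_pos"],rot=s["tcp_rot"],**c)
cv2.imwrite("pics/w2.png",cv2.resize(c["pixels"][150:350,180:460,::-1],None,fx=2.8,fy=2.8,interpolation=cv2.INTER_CUBIC))
print(s["time_s"],s["tcp_pos"],s["contact_force"])
```

```text
2.4833 [ 0.51850085 -0.12745715  0.14116068] [ 0.14663026  0.55414027 -0.77443313]
```

View pics/w2.png

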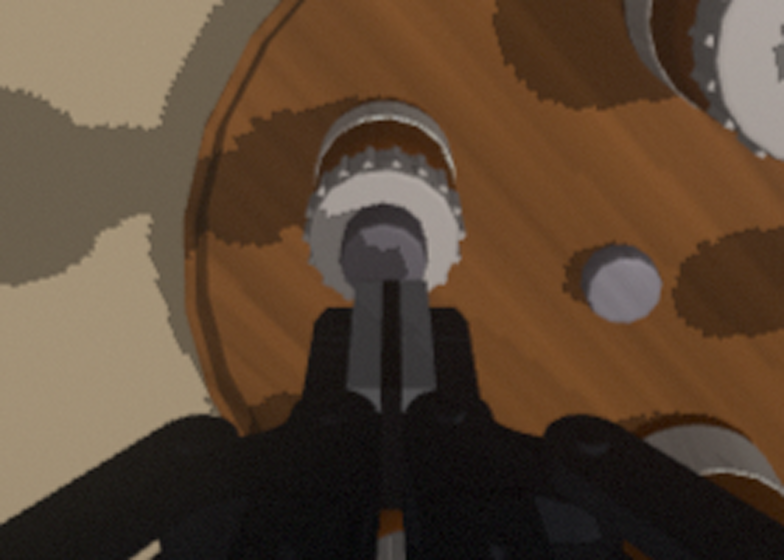

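The pin's top face centre is at about (385,265) in the crop, which is full pixel (317.5,244.6), just ahead of the fingertips. I'll check the offset.

Run:
```python
from h import *
from cell import env
c=dict(np.load("w2.npz"));s=env.read_state()
p=wplane(c,c["tcp"],c["rot"],(317.3,244.2),.107);print(p,delta(s,p))
```

```text
[ 0.51845616 -0.12836045  0.107     ] [ 4.99226691e-05 -7.32421724e-04  3.42466114e-02]
```

Aligned within 1 mm. Descending.

>>> carry_out:
  deltas:
    - [1, [0, -0.0007, 0.012], 0]
    - [1, [0, 0, 0.008], 0]
    - [1, [0, 0, 0.003], 0]
    - [1, [0, 0, 0], 0]
    - [1, [0, 0, 0], 0]

```text
time_s: 2.95
tcp_pos: [0.5174, -0.1282, 0.1167]
tcp_rot: [0.0, 0.157, 0.988, -0.0]
contact_force: [-0.1, 0.1, 0.1]
finger_gap: -0.0002
gripper_force: 0.0
```

>>> carry_out:
  deltas:
    - [1, [0, 0, 0.002], 0]
    - [1, [0, 0, 0.0015], 0]
    - [1, [0, 0, 0.0015], 0]
    - [1, [0, 0, 0], 0]
    - [1, [0, 0, 0], 0]

```text
time_s: 3.37
tcp_pos: [0.5174, -0.1282, 0.1114]
tcp_rot: [0.0, 0.157, 0.988, -0.0]
contact_force: [0.1, 0.3, 1.6]
finger_gap: -0.0002
gripper_force: 0.8
```

>>> carry_out:
  deltas:
    - [1, [0, 0, 0.001], 0]
    - [1, [0, 0, 0.001], 0]
    - [1, [0, 0, 0.001], 0]
    - [1, [0, 0, 0], 0]

```text
time_s: 3.7
tcp_pos: [0.5172, -0.1282, 0.1082]
tcp_rot: [-0.0, 0.157, 0.988, 0.0]
contact_force: [0.2, 0.5, 1.2]
finger_gap: -0.0001
gripper_force: 0.9
```

>>> carry_out:
  deltas:
    - [1, [0, 0, 0.001], 0]
    - [1, [0, 0, 0], 0]
    - [1, [0, 0, 0], 0]

```text
time_s: 3.95
tcp_pos: [0.5172, -0.1282, 0.1072]
tcp_rot: [-0.0, 0.157, 0.988, 0.0]
contact_force: [0.7, -0.4, 1.7]
finger_gap: 0.0002
gripper_force: 0.9
```

>>> carry_out:
  deltas:
    - [1, [0, 0, 0.0005], 0]
    - [1, [0, 0, 0], 0]

```text
time_s: 4.12
tcp_pos: [0.5176, -0.1283, 0.107]
tcp_rot: [0.0, 0.157, 0.988, -0.0]
contact_force: [0.8, 0.4, 5.2]
finger_gap: -0.0002
gripper_force: 2.4
```

>>> carry_out:
  deltas:
    - [1, [0, 0, 0.0005], 0]
    - [1, [0, 0, 0], 0]

```text
time_s: 4.28
tcp_pos: [0.5177, -0.1283, 0.107]
tcp_rot: [0.001, 0.157, 0.988, -0.0]
contact_force: [0.8, -0.8, 9.7]
finger_gap: -0.0001
gripper_force: 4.5
```

Pin bottomed at the expected height (TCP 0.107) with about 10 N. Lift and go to the tall one.

>>> carry_out:
  deltas:
    - [1, [0, 0, -0.006], 0]
    - [1, [0, 0, -0.02], 0]
    - [1, [0, 0, -0.03], 0]
    - [1, [0, 0, -0.03], 0]
    - [1, [0, 0, -0.004], 0]

```text
time_s: 4.7
tcp_pos: [0.519, -0.1288, 0.2009]
tcp_rot: [0.003, 0.157, 0.988, -0.001]
contact_force: [0.9, -0.8, 0.1]
finger_gap: -0.0
gripper_force: 0.0
```

>>> carry_out:
  deltas:
    - [1, [-0.0066, 0.0322, 0], 0]
    - [1, [-0.0066, 0.0322, 0], 0]
    - [1, [-0.0066, 0.0322, 0], 0]
    - [1, [-0.0066, 0.0322, 0], 0]
    - [1, [-0.0066, 0.0322, 0], 0]

```text
time_s: 5.12
tcp_pos: [0.5987, 0.016, 0.1959]
tcp_rot: [-0.001, 0.157, 0.988, -0.0]
contact_force: [0.3, 0.2, 0.1]
finger_gap: 0.0
gripper_force: 0.0
```

>>> carry_out:
  deltas:
    - [1, [0, 0, 0], 0]
    - [1, [0, 0, 0], 0]
    - [1, [0, 0, 0], 0]

```text
time_s: 5.37
tcp_pos: [0.598, 0.0145, 0.1958]
tcp_rot: [-0.001, 0.157, 0.988, -0.0]
contact_force: [-0.3, -0.3, -0.2]
finger_gap: -0.0004
gripper_force: 0.0
```

Run:
```python
from h import *
from cell import env,read_camera
s=env.read_state();c=read_camera("wrist");np.savez("w3.npz",tcp=s["tcp_pos"],rot=s["tcp_rot"],**c)
cv2.imwrite("pics/w3.png",cv2.resize(c["pixels"][130:330,100:380,::-1],None,fx=2.8,fy=2.8,interpolation=cv2.INTER_CUBIC))
print(s["time_s"],s["tcp_pos"],s["contact_force"])
```

```text
5.3667 [0.59796345 0.01453466 0.19576112] [-0.29328604 -0.34657658 -0.20824491]
```

View pics/w3.png

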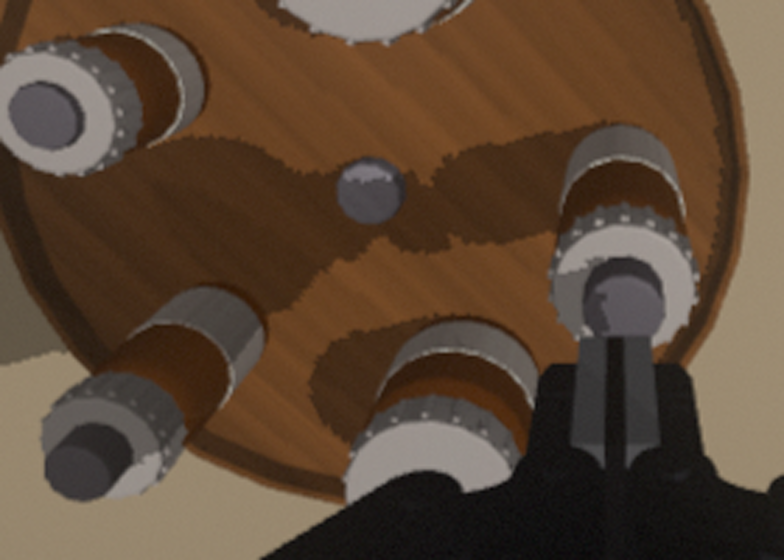

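The short bottle's pin is now flush and low, at crop (45,115). The tall pin's top face is at about (624,311), directly ahead of the fingertips, and the middle pin is at about (80,470).

Run:
```python
from h import *
from cell import env
c=dict(np.load("w3.npz"));s=env.read_state()
for uv,h in(((322.6,240.8),.151),((128.3,297.6),.129)):
    p=wplane(c,c["tcp"],c["rot"],uv,h);print(p.round(4),delta(s,p).round(4))
```

```text
[0.6016 0.016  0.151 ] [-0.0029  0.0031  0.0449]
[ 0.6117 -0.1489  0.129 ] [-0.0639 -0.1505  0.067 ]
```

>>> carry_out:
  deltas:
    - [1, [-0.0028, 0.0025, 0], 0]
    - [1, [0, 0, 0.02], 0]
    - [1, [0, 0, 0.012], 0]
    - [1, [0, 0, 0.003], 0]
    - [1, [0, 0, 0], 0]

```text
time_s: 5.83
tcp_pos: [0.6013, 0.0154, 0.1606]
tcp_rot: [-0.001, 0.158, 0.987, -0.0]
contact_force: [-0.9, 0.3, 0.2]
finger_gap: 0.0002
gripper_force: 0.0
```

>>> carry_out:
  deltas:
    - [1, [0, 0, 0.001], 0]
    - [1, [0, 0, 0.001], 0]
    - [1, [0, 0, 0.001], 0]
    - [1, [0, 0, 0.001], 0]
    - [1, [0, 0, 0], 0]

```text
time_s: 6.25
tcp_pos: [0.6024, 0.016, 0.1578]
tcp_rot: [0.001, 0.157, 0.988, -0.0]
contact_force: [0.1, -0.1, 2.4]
finger_gap: 0.0003
gripper_force: 1.1
```

>>> carry_out:
  deltas:
    - [1, [0, 0, 0.001], 0]
    - [1, [0, 0, 0.001], 0]
    - [1, [0, 0, 0.001], 0]
    - [1, [0, 0, 0], 0]
    - [1, [0, 0, 0], 0]

```text
time_s: 6.67
tcp_pos: [0.602, 0.0162, 0.1542]
tcp_rot: [-0.0, 0.157, 0.988, 0.0]
contact_force: [0.3, -0.9, 0.9]
finger_gap: -0.0
gripper_force: 0.7
```

>>> carry_out:
  deltas:
    - [1, [0, 0, 0.001], 0]
    - [1, [0, 0, 0.001], 0]
    - [1, [0, 0, 0.0008], 0]
    - [1, [0, 0, 0], 0]

```text
time_s: 7.0
tcp_pos: [0.602, 0.0161, 0.1513]
tcp_rot: [-0.0, 0.157, 0.988, -0.0]
contact_force: [0.6, -0.3, 0.5]
finger_gap: 0.0002
gripper_force: 0.6
```

>>> carry_out:
  deltas:
    - [1, [0, 0, 0.0006], 0]
    - [1, [0, 0, 0], 0]
    - [1, [0, 0, 0], 0]

```text
time_s: 7.25
tcp_pos: [0.6022, 0.0161, 0.1511]
tcp_rot: [0.0, 0.157, 0.988, -0.0]
contact_force: [0.8, -0.7, 3.8]
finger_gap: 0.0002
gripper_force: 2.0
```

>>> carry_out:
  deltas:
    - [1, [0, 0, 0.0006], 0]
    - [1, [0, 0, 0], 0]
    - [1, [0, 0, 0], 0]

```text
time_s: 7.5
tcp_pos: [0.6026, 0.016, 0.151]
tcp_rot: [0.001, 0.157, 0.988, -0.0]
contact_force: [0.6, -0.8, 7.3]
finger_gap: -0.0002
gripper_force: 3.9
```

Stop reached. Lift and go to the middle bottle.

>>> carry_out:
  deltas:
    - [1, [0, 0, -0.006], 0]
    - [1, [0, 0, -0.02], 0]
    - [1, [0, 0, -0.014], 0]
    - [1, [0, 0, 0], 0]

```text
time_s: 7.83
tcp_pos: [0.6031, 0.0161, 0.1929]
tcp_rot: [0.002, 0.157, 0.988, 0.0]
contact_force: [1.3, -0.4, -0.1]
finger_gap: -0.0
gripper_force: 0.0
```

>>> carry_out:
  deltas:
    - [1, [-0.0122, -0.0312, 0], 0]
    - [1, [-0.0122, -0.0312, 0], 0]
    - [1, [-0.0122, -0.0312, 0], 0]
    - [1, [-0.0122, -0.0312, 0], 0]
    - [1, [-0.0122, -0.0312, 0], 0]

```text
time_s: 8.25
tcp_pos: [0.6109, -0.1524, 0.1894]
tcp_rot: [-0.001, 0.157, 0.988, 0.0]
contact_force: [1.1, 0.6, 0.2]
finger_gap: 0.0002
gripper_force: 0.0
```

>>> carry_out:
  deltas:
    - [1, [0, 0, 0.02], 0]
    - [1, [0, 0, 0], 0]
    - [1, [0, 0, 0], 0]
    - [1, [0, 0, 0], 0]

```text
time_s: 8.58
tcp_pos: [0.6113, -0.1501, 0.1703]
tcp_rot: [-0.001, 0.157, 0.988, 0.0]
contact_force: [0.5, 0.3, 0.1]
finger_gap: -0.0
gripper_force: 0.0
```

Run:
```python
from h import *
from cell import env,read_camera
s=env.read_state();c=read_camera("wrist");np.savez("w4.npz",tcp=s["tcp_pos"],rot=s["tcp_rot"],**c)
cv2.imwrite("pics/w4.png",cv2.resize(c["pixels"][130:330,240:520,::-1],None,fx=2.8,fy=2.8,interpolation=cv2.INTER_CUBIC))
print(s["time_s"],s["tcp_pos"],s["contact_force"])
```

```text
8.5833 [ 0.61128547 -0.15010873  0.17032503] [0.54244879 0.32225671 0.14405185]
```

View pics/w4.png

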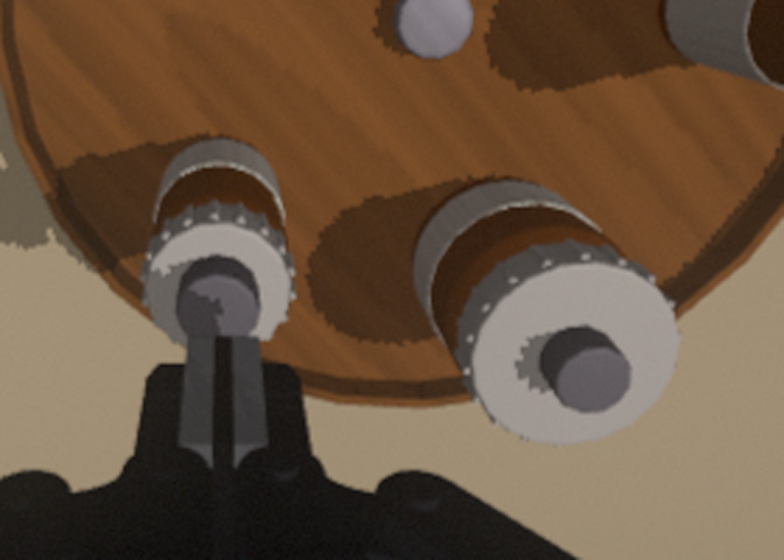

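The middle pin's top face is at crop (218,313), just ahead of the tips; that needs roughly a -2 mm x, -1.3 mm y correction, consistent with the top view.

>>> carry_out:
  deltas:
    - [1, [-0.002, -0.0013, 0], 0]
    - [1, [0, 0, 0.018], 0]
    - [1, [0, 0, 0.01], 0]
    - [1, [0, 0, 0.003], 0]
    - [1, [0, 0, 0], 0]

```text
time_s: 9.05
tcp_pos: [0.6125, -0.1524, 0.1385]
tcp_rot: [-0.001, 0.157, 0.988, 0.0]
contact_force: [0.6, 0.3, 0.0]
finger_gap: 0.0001
gripper_force: 0.0
```

>>> carry_out:
  deltas:
    - [1, [0, 0, 0.001], 0]
    - [1, [0, 0, 0.001], 0]
    - [1, [0, 0, 0.001], 0]
    - [1, [0, 0, 0.001], 0]
    - [1, [0, 0, 0], 0]

```text
time_s: 9.47
tcp_pos: [0.6134, -0.1531, 0.1357]
tcp_rot: [0.0, 0.157, 0.988, -0.0]
contact_force: [-0.0, 1.3, 2.1]
finger_gap: -0.0002
gripper_force: 0.8
```

>>> carry_out:
  deltas:
    - [1, [0, 0, 0.001], 0]
    - [1, [0, 0, 0.001], 0]
    - [1, [0, 0, 0.001], 0]
    - [1, [0, 0, 0], 0]
    - [1, [0, 0, 0], 0]

```text
time_s: 9.88
tcp_pos: [0.613, -0.153, 0.1322]
tcp_rot: [-0.0, 0.157, 0.988, 0.0]
contact_force: [-0.1, -0.6, 2.1]
finger_gap: -0.0003
gripper_force: 0.8
```

>>> carry_out:
  deltas:
    - [1, [0, 0, 0.001], 0]
    - [1, [0, 0, 0.001], 0]
    - [1, [0, 0, 0.0008], 0]
    - [1, [0, 0, 0], 0]

```text
time_s: 10.22
tcp_pos: [0.613, -0.1529, 0.1293]
tcp_rot: [-0.0, 0.157, 0.988, 0.0]
contact_force: [0.3, -0.3, 2.1]
finger_gap: 0.0
gripper_force: 0.7
```

>>> carry_out:
  deltas:
    - [1, [0, 0, 0.0006], 0]
    - [1, [0, 0, 0], 0]
    - [1, [0, 0, 0], 0]

```text
time_s: 10.47
tcp_pos: [0.6133, -0.153, 0.1291]
tcp_rot: [0.0, 0.157, 0.988, -0.0]
contact_force: [-0.3, -0.7, 4.3]
finger_gap: -0.0007
gripper_force: 2.0
```

>>> carry_out:
  deltas:
    - [1, [0, 0, 0.0005], 0]
    - [1, [0, 0, 0], 0]
    - [1, [0, 0, 0], 0]

```text
time_s: 10.72
tcp_pos: [0.6135, -0.1531, 0.129]
tcp_rot: [0.001, 0.157, 0.988, -0.0]
contact_force: [0.5, 0.2, 7.4]
finger_gap: -0.0003
gripper_force: 3.6
```

Stop reached. Lift, back off toward the robot and check.

>>> carry_out:
  deltas:
    - [1, [0, 0, -0.006], 0]
    - [1, [0, 0, -0.03], 0]
    - [1, [0, 0, -0.035], 0]
    - [1, [0, 0, -0.035], 0]
    - [1, [0, 0, -0.02], 0]

```text
time_s: 11.13
tcp_pos: [0.6135, -0.1532, 0.2582]
tcp_rot: [0.001, 0.157, 0.988, -0.0]
contact_force: [1.8, -0.2, 0.6]
finger_gap: 0.0001
gripper_force: 0.0
```

>>> carry_out:
  deltas:
    - [1, [0.037, 0, 0], 0]
    - [1, [0.037, 0, 0], 0]
    - [1, [0.037, 0, 0], 0]
    - [1, [0.037, 0, 0], 0]
    - [1, [0.037, 0, 0], 0]

```text
time_s: 11.55
tcp_pos: [0.435, -0.0947, 0.254]
tcp_rot: [-0.001, 0.157, 0.988, 0.0]
contact_force: [0.8, -0.2, 1.2]
finger_gap: 0.0
gripper_force: 0.0
```

>>> carry_out:
  deltas:
    - [1, [0, 0, 0], 0]
    - [1, [0, 0, 0], 0]
    - [1, [0, 0, 0], 0]
    - [1, [0, 0, 0], 0]

```text
time_s: 11.88
tcp_pos: [0.4383, -0.096, 0.2546]
tcp_rot: [0.0, 0.157, 0.988, -0.0]
contact_force: [0.1, -0.0, 0.5]
finger_gap: 0.0002
gripper_force: 0.0
```

Run:
```python
from h import *
from cell import env,read_camera
s=env.read_state();c=read_camera("scene")
cv2.imwrite("pics/s2.png",cv2.resize(c["pixels"][150:290,150:350,::-1],None,fx=4,fy=4,interpolation=cv2.INTER_CUBIC))
print(s["time_s"],s["tcp_pos"],s["contact_force"])
```

```text
11.8833 [ 0.43833267 -0.09596756  0.25457914] [ 0.06669752 -0.01609949  0.45350129]
```

View pics/s2.png

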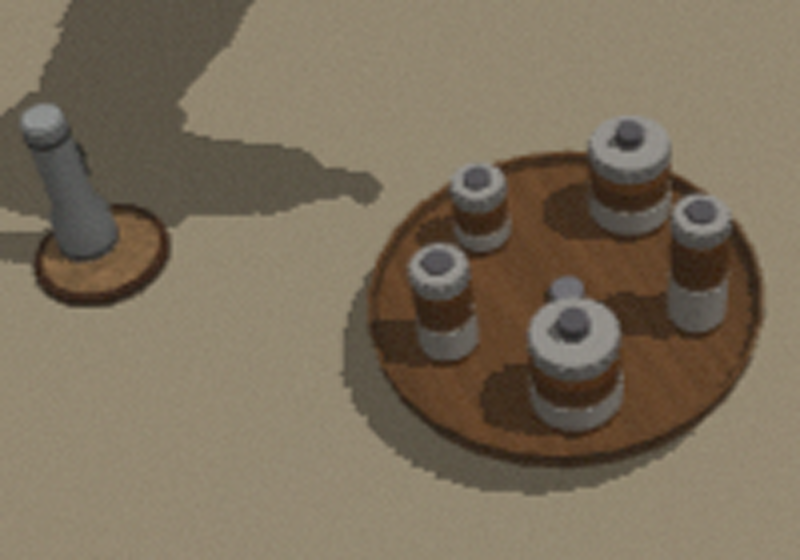

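All three slim pins are down, at crop (478,180), (437,262) and (700,212). Both wide pins are still up, at (629,132) and (573,322). All bottles stand upright and in place.

```bash
python3 -c "
from cell import env
print(env.close_job())"
```

```text
the job is handed in; nothing more can be done
None
```

The pins were pressed fully down in the order asked (shortest, tallest, then middle slim bottle), the last picture shows both wide pins still up and every bottle standing in place, and the job is handed in.

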